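# Sweep the loose nuts into the counting bay

## Robot

A 6-joint arm with a two-finger parallel gripper is mounted at the origin on the work surface. World frame = base frame: x ahead of the robot, y to its left, z up, the work surface at z = 0. Lengths are in m, angles in rad, forces in N, time in s.
With the tool pointing down it reaches from about 0.3 to 0.75 m from the base axis. Payload 8.5 kg.
Tool frame: the origin (TCP) lies at the very end of the fingers, on their centre line; the grasp point (between the pads) lies 19 mm behind it; z points along the fingers, y is the line along which they close (so a half turn about z gives the same grasp; the last joint's range is limited). The gripper opens to 88 mm and grips with 3 to 60 N. Pads are 18 mm wide; open, the fingers measure 123 mm over their backs; the gripper's body (75 mm by 187 mm) begins 45 mm behind the grasp point.
Start: joints at [0.945, 0.381, 1.297, -0, 1.464, -0.215], TCP at [0.22, 0.504, 0.239] pointing down, gripper open.
Joint ranges: [-3.11, 3.11], [-0.89, 2.33], [0.22, 2.48], [-1.42, 4.56], [0.17, 2.85], [-2.88, 2.88]. Speed limits (rad/s): [2.39, 2.39, 3.14, 3.14, 3.14, 3.14].

## Interface

Orientations are given as a rotation vector (axis times angle).
In Python, from rig import move_ptp, move_straight, set_joints, set_gripper, dwell, ik, read_state, capture, IKError, sign_off gives the robot as it stands. Calls block until the motion is done:
- move_ptp(position, orientation): joint-space move of the TCP to a pose.
- move_straight(position, feed=0.15, ori=None): straight line of the TCP; ori=None keeps the orientation; feed is the mean speed in m/s.
- set_joints(angles): joint-space move.
- set_gripper(opening, squeeze=None): finger opening in m; squeeze is the grip in N (None keeps the last); returns when the fingers have stopped.
- dwell(seconds).
- ik(position, orientation): joint angles nearest the present ones, or None.
- read_state(): the state.
- capture(name): name is "scene" or "top" or "wrist"; returns a dict with "color" (384x512x3 uint8, red, green, blue), "z_map" (384x512 float32, m along the optical axis (not along the pixel's ray), 0 where there is no reading), "fovy" (degrees; the focal length in pixels is half the picture's height over the tangent of half this angle, whatever the lens; pixels are square), "cx", "cy" (the principal point, pixels), "R" (3x3) and "t" (3): a world point X has camera coordinates R X + t; the wrist camera has in their place "hand_eye" (4x4, takes a point from camera to tool coordinates, whose origin is the TCP and whose axes are the flange's). Camera axes: x right, y down, z forward; pixel columns grow to the right and rows downward; lengths in m; the calibration is good to about 2 mm. The wrist camera is an equidistant fisheye: a pixel r from the principal point sees the ray r / f radians off the axis. A picture is of the moment at which its call begins: read the wrist's pose just before it.
A pose or a line that the arm cannot do raises IKError and nothing moves.
- sign_off(): hands the job in; it is judged then, once.
The state is a dict: "clock": time; "joint_pos": joint angles; "dq": joint speeds; "effort": joint torques, N m; "position": TCP position; "orientation": TCP orientation; "contact_force": force on the tool from outside, world axes, zero at the start; "wrist_torque": the same for the moment, N m; "width": finger opening in m; "grasp_force": force on a finger pad.
Only numpy, scipy, OpenCV 4.12 (cv2) and the standard library are available. Lean on these libraries where they do the work, as an engineer would, in place of code of your own. Each camera call takes 0.05 s, during which the arm holds its last target. There are 200 camera calls.

## Task

On the shallow blue counting tray, sweep the three loose hex nuts with your closed fingertips into the bay at the tray's end, past the two short metal fences, so that each lies flat and wholly inside the bay. Only push them along the tray floor: do not pinch, jam or lift them. Leave the two fittings standing on the tray, and everything else on the bench, as they are.

Things in the scene. Friction and masses are not known exactly. Their poses are not given: they have to be found in the camera images.
- tray: shallow open blue plastic tray fixed to the bench. Origin on the bench surface; inside floor 5 mm above it, rim all round 17 mm above it and 4 mm thick. Inner faces at its own x = -130 and 130 mm, y = -185 and 165 mm. The bay is its +y end, full width. Nuts start between y = -115 and -25 mm, each in its own lane along y, lanes about 46 mm apart; the adapter stands in one of the four lanes
- bay (a point): centre of the bay's floor; axes as the tray's, at tray x 0, y 117.5 mm. The bay runs from tray y = 70 mm to the end wall at 165 mm. Its mouth is the 200 mm gap between two short bare-aluminium fences, 30 mm above the bench, which stand from each side wall inwards (tray y 62 to 70 mm, |x| 100 to 130 mm); the floor runs level through the mouth
- nut0: loose steel hexagon nut lying flat on the tray floor, 27 mm across flats (31 mm across corners), 16 mm high, about 50 g, black hole mark on top; origin at the centre of its underside, z up; slides freely on the tray; the three nuts are alike
- nut1: loose steel hexagon nut lying flat on the tray floor, 27 mm across flats (31 mm across corners), 16 mm high, about 50 g, black hole mark on top; origin at the centre of its underside, z up; slides freely on the tray; the three nuts are alike
- nut2: loose steel hexagon nut lying flat on the tray floor, 27 mm across flats (31 mm across corners), 16 mm high, about 50 g, black hole mark on top; origin at the centre of its underside, z up; slides freely on the tray; the three nuts are alike
- adapter: steel hydraulic adapter standing upright on the tray floor among the nuts, loose: hexagon foot 24 mm across flats and 16 mm high, round neck of 18 to 21 mm diameter above, 46 mm tall in all, 100 g; origin at the centre of its underside. Must stay where it stands
- plug: steel pipe plug standing upright on the tray floor near the tray's +x side wall, loose: foot disc 24 mm in diameter and 6 mm high, shank 18 mm in diameter, 30 mm tall in all, 60 g; origin at the centre of its underside. Must stay where it stands
- tape: loose empty cardboard roll core on the bench, 90 mm in diameter, 48 mm high; origin at the centre of its underside; leave alone
- carton: small loose cardboard carton on the bench, 110 x 160 x 75 mm high; origin at the centre of its underside; leave alone
- flange: loose dark steel flange on the bench, disc 84 mm in diameter with a 44 mm hub, 44 mm high; origin at the centre of its underside; leave alone
- can: loose grey can on the bench, 64 mm in diameter, 160 mm high; origin at the centre of its underside; leave alone

How it is judged:
At the end, for the whole second after the job is handed in: All three nuts lie flat on the tray floor in the bay, each with its centre at least 13 mm past the bay side of the fences (tray y over 83 mm) and at rest; adapter and plug stand upright within 12 mm of where they were; roll core, carton, flange and can are within 30 mm of where they were (y of nut0 in the frame of tray between 0.083 and 0.165 m and x of nut0 in the frame of tray between -0.13 and 0.13 m and z of each of nut0, nut1, nut2 in the frame of tray below 0.009 m and angle between each of nut0, nut1, nut2's own z axis and vertical below 0.12 rad and linear speed of each of nut0, nut1, nut2 below 0.02 m/s and y of nut1 in the frame of tray between 0.083 and 0.165 m and x of nut1 in the frame of tray between -0.13 and 0.13 m and y of nut2 in the frame of tray between 0.083 and 0.165 m and x of nut2 in the frame of tray between -0.13 and 0.13 m and angle between each of adapter, plug's own z axis and vertical below 0.15 rad and distance of each of adapter, plug from where it was at the start of the episode below 0.012 m and distance of each of tape, carton, flange, can from where it was at the start of the episode below 0.03 m); the robot touches nothing.
It fails at once if a nut is lifted more than 12 mm off the tray floor (z of any of nut0, nut1, nut2 in the frame of tray above 0.017 m).
It fails at once if a nut is pinched, or jammed with more than 30 N (contact force between the fingers and nut0 above 30 N or contact force between the fingers and nut1 above 30 N or contact force between the fingers and nut2 above 30 N).
It fails at once if the adapter or plug on the tray is shifted more than 12 mm or tipped (distance of any of adapter, plug from where it was at the start of the episode above 0.012 m or angle between any of adapter, plug's own z axis and vertical above 0.4 rad).
It fails at once if another thing on the bench is shifted more than 30 mm (distance of any of tape, carton, flange, can from where it was at the start of the episode above 0.03 m).
It also fails if it takes over 72 s, if anything falls off the work surface, if the arm or the gripper's body presses on something with over 40 N, if the wrist force passes 120 N, or if a joint passes its speed limit or range.

## Working session

There is one attempt and no reset: what is moved stays moved. The work goes in short steps, each a Python script; the robot and the scene stay as the last script left them, time stands still between calls to the robot, and variables do not carry over. Pictures are saved under pics/ and viewed, at most 10 in all, crops included, and the job is handed in when it is done.

```bash
ls; mkdir -p pics
python3 - <<'E'
from rig import *
import cv2,numpy as np
for n in("top","scene"):
    c=capture(n); cv2.imwrite(f"pics/{n}0.png",c["color"][:,:,::-1]); np.savez(f"{n}0.npz",**c)
    print(n,c["fovy"],c["cx"],c["cy"],c["R"],c["t"])
s=read_state();print(s["clock"],s["position"],s["orientation"],s["width"])
E
```

```text
pics
top 57.97105739541411 255.76078485810018 189.10869917873168 [[-0.02629332 -0.99962576 -0.00754935]
 [-0.98384339  0.02721456 -0.1769507 ]
 [ 0.17708993  0.00277475 -0.98419076]] [-0.00462467  0.48892817  1.08826514]
scene 53.85404847867553 254.17027007178396 194.6197222851535 [[ 0.11083944  0.99378813  0.00998831]
 [ 0.68941424 -0.06964523 -0.72101147]
 [-0.71583701  0.08680259 -0.69285113]] [-0.03592156 -0.31400889  1.35859803]
0.1 [0.21952549 0.50402558 0.23822093] [-6.40779245e-01 -3.07502958e+00  1.83220107e-03] 0.08812887437906318
```

View pics/top0.png

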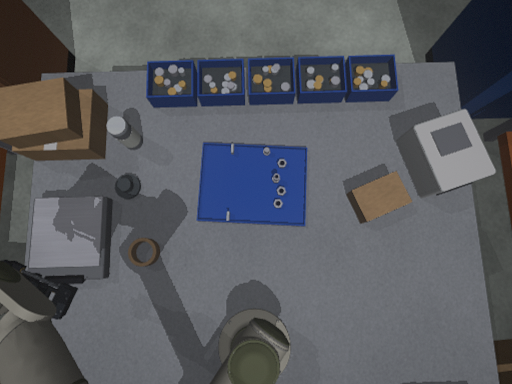

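View pics/scene0.png

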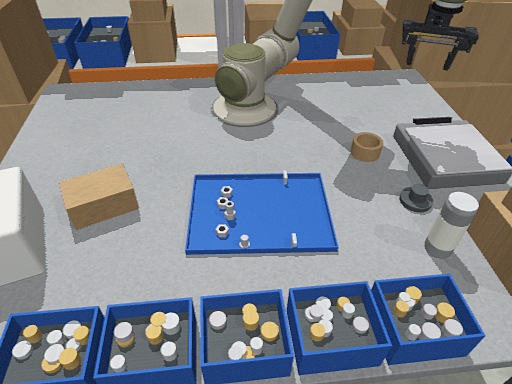

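The top view shows the tray centred near (253,183), with the bay to the left (+y). The fences are at (233,148) and (228,216), the nuts at (282,163), (281,191) and (278,203), the adapter at (276,178) and the plug at (267,152). Next I'll fit the tray, then look from the wrist.

```bash
cat > h.py <<'E'
import numpy as np,cv2
def topw(c,u,v,z):
    f=192/np.tan(np.radians(float(c["fovy"]))/2); R,t=c["R"],c["t"]
    d=R.T@np.array([(u-c["cx"])/f,(v-c["cy"])/f,1]); o=-R.T@t
    return o+d*(z-o[2])/d[2]
def wristw(c,T,u,v,z):
    f=192/(np.radians(float(c["fovy"]))/2) if c.get("fish") else 192/np.tan(np.radians(float(c["fovy"]))/2)
    p=np.array([u-c["cx"],v-c["cy"]]); r=np.hypot(*p)+1e-9; a=r/f
    d=np.r_[p/r*np.sin(a),np.cos(a)]
    M=T@c["hand_eye"]; d=M[:3,:3]@d; o=M[:3,3]
    return o+d*(z-o[2])/d[2]
def T(s):
    M=np.eye(4);M[:3,:3]=cv2.Rodrigues(np.array(s["orientation"]))[0];M[:3,3]=s["position"];return M
E
python3 - <<'E'
from h import *
from rig import *
c=dict(np.load("top0.npz"));im=c["color"].astype(int)
m=((im[...,2]>100)&(im[...,0]<60)).astype(np.uint8); m[:125]=0;m[235:]=0;m[:,:190]=0;m[:,320:]=0
cn=max(cv2.findContours(m,0,2)[0],key=cv2.contourArea)
w=np.array([topw(c,*p[0],.017)[:2] for p in cn],np.float32)
r=cv2.minAreaRect(w);print(r,cv2.boxPoints(r))
for n,u,v,z in[("n",282,163,.021),("n",281,191,.021),("n",278,203,.021),("ad",276,178,.045),("pl",267,152,.035),("f",233,148,.03),("f",228,216,.03)]:print(n,topw(c,u,v,z))
cx,cy=.5*(w.min(0)+w.max(0))
R=cv2.Rodrigues(np.array(read_state()["orientation"]))[0];print(R)
E
```

```text
((0.514824628829956, -0.007729724049568176), (0.355195015668869, 0.268379271030426), 85.58760070800781) [[ 0.36736926 -0.174477  ]
 [ 0.63495314 -0.1951247 ]
 [ 0.66227996  0.15901755]
 [ 0.39469612  0.17966525]]
n [ 0.57975778 -0.10864354  0.021     ]
n [ 0.48397697 -0.101513    0.021     ]
n [ 0.44400433 -0.09002504  0.021     ]
ad [ 0.52353282 -0.08512635  0.045     ]
pl [ 0.61556679 -0.05879981  0.035     ]
f [0.6342955  0.05540807 0.03      ]
f [0.40447737 0.07509927 0.03      ]
[[-9.16768364e-01  3.99418608e-01 -7.35999985e-04]
 [ 3.99419202e-01  9.16767813e-01 -1.03829477e-03]
 [ 2.60026843e-04 -1.24584833e-03 -9.99999190e-01]]
```

```bash
cat >> h.py <<'E'
O=np.array([.5156,.0022]); YA=np.array([.0771,.997]); XA=np.array([.997,-.0771])
def tw(x,y,z): return list(O+XA*x+YA*y)+[z]
def wt(p): d=np.array(p[:2])-O; return np.round([d@XA*1e3,d@YA*1e3],1)
def ori(sg=1):
    y=np.r_[XA*sg,0]; z=np.array([0,0,-1.]); x=np.cross(y,z)
    R=np.c_[x,y,z]; R=cv2.SVDecomp(R); R=R[1]@R[2]
    return list(cv2.Rodrigues(R)[0].ravel())
E
python3 - <<'E'
from h import *
from rig import *
for p in[(.57975,-.1086),(.48397,-.1015),(.444,-.09),(.5235,-.085),(.6156,-.0588),(.634,.055),(.404,.075)]:print(wt(p))
q0=np.array(read_state()["joint_pos"])
js={s:[ik(tw(x,y,.02),ori(s)) for x,y in[(0,-40),(70,-145),(-70,-145),(70,90),(-70,90)]] for s in(1,-1)}
for s in js:
    for j in js[s]:print(s,None if j is None else np.round(j,2))
s=1 if js[1][0] is not None and (js[-1][0] is None or abs(js[1][0][5])<abs(js[-1][0][5])) else -1
print("use",s)
move_ptp(tw(0,-40,.30),ori(s)); set_gripper(0.0,10)
st=read_state();c=capture("wrist");print({k:v for k,v in c.items() if k not in("color","z_map")},st["position"],st["width"],st["clock"])
cv2.imwrite("pics/w1.png",c["color"][:,:,::-1]);np.savez("w1.npz",T=T(st),**c)
E
```

```text
[  72.5 -105.5]
[ -23.5 -105.8]
[-64.3 -97.4]
[ 14.6 -86.3]
[104.4 -53.1]
[114.   61.8]
[-116.9   64. ]
1 None
1 None
1 None
1 None
1 None
-1 None
-1 None
-1 None
-1 None
-1 None
use -1Traceback (most recent call last):
  File "<stdin>", line 10, in <module>
rig.IKError: the arm cannot take that pose within its joint ranges
```

Run:
```python
from h import *
from rig import *
s=read_state(); print(ori(1),ori(-1),ik(s["position"],s["orientation"]))
print(cv2.Rodrigues(np.array(ori(1)))[0].round(3))
print(ik(tw(0,-40,.2),s["orientation"]), tw(0,-40,.3))
from scipy.spatial.transform import Rotation as Ro
R0=Ro.from_rotvec(s["orientation"])
for d in range(-180,180,20):
    j=ik(tw(0,-40,.1),(Ro.from_euler("z",d,degrees=True)*R0).as_rotvec()); print(d,None if j is None else np.round(j,2))
```

```text
[np.float64(2.3054900376364102), np.float64(2.134085304632554), np.float64(0.0)] [np.float64(2.134085304632554), np.float64(-2.3054900376364102), np.float64(0.0)] [ 9.44641915e-01  3.81126252e-01  1.29812526e+00 -1.21736112e-05
  1.46361378e+00 -2.15270019e-01]
[[ 0.077  0.997  0.   ]
 [ 0.997 -0.077 -0.   ]
 [-0.     0.    -1.   ]]
None [np.float64(-2.5684), np.float64(-39.8778), 0.3]
-180 None
-160 None
-140 None
-120 None
-100 None
-80 None
-60 None
-40 None
-20 None
0 None
20 None
40 None
60 None
80 None
100 None
120 None
140 None
160 None
```

```bash
sed -i 's/O+XA\*x+YA\*y)/O+(XA*x+YA*y)\/1e3)/' h.py
python3 - <<'E'
from h import *
from rig import *
js={s:[ik(tw(x,y,.02),ori(s)) for x,y in[(0,-40),(70,-145),(-70,-145),(70,90),(-70,90)]] for s in(1,-1)}
for s in js:
    for j in js[s]:print(s,None if j is None else np.round(j,2))
ok=lambda s:all(j is not None for j in js[s])
s=1 if ok(1) and (not ok(-1) or abs(js[1][0][5])<abs(js[-1][0][5])) else -1
print("use",s)
move_ptp(tw(0,-40,.30),ori(s)); set_gripper(0.0,10)
st=read_state();c=capture("wrist");print({k:v for k,v in c.items() if k not in("color","z_map")},st["position"],st["width"],st["clock"])
cv2.imwrite("pics/w1.png",c["color"][:,:,::-1]);np.savez("w1.npz",T=T(st),**c)
E
```

```text
1 [-0.3   0.59  1.68 -0.    0.87 -0.23]
1 [-0.45  0.69  1.45 -0.    1.   -0.37]
1 [-0.57  0.53  1.85 -0.    0.77 -0.49]
1 [-0.05  0.69  1.43 -0.    1.01  0.02]
1 [-0.04  0.54  1.83 -0.    0.78  0.03]
-1 None
-1 [-0.45  0.69  1.45 -0.    1.    2.77]
-1 [-0.57  0.53  1.85 -0.    0.77  2.65]
-1 None
-1 None
use 1
{'fovy': 65.70646984690485, 'cx': 253.17512802609232, 'cy': 190.64462084464523, 'hand_eye': array([[-8.65720882e-05, -9.50414715e-01, -3.10985309e-01,
         8.01344011e-02],
       [ 9.99999779e-01,  1.22735683e-04, -6.53477390e-04,
        -4.13971378e-04],
       [ 6.59243522e-04, -3.10985297e-01,  9.50414494e-01,
        -1.45588364e-01],
       [ 0.00000000e+00,  0.00000000e+00,  0.00000000e+00,
         1.00000000e+00]])} [ 0.51250007 -0.03766956  0.29997757] 0.0004009479586152765 3.6167
```

View pics/w1.png

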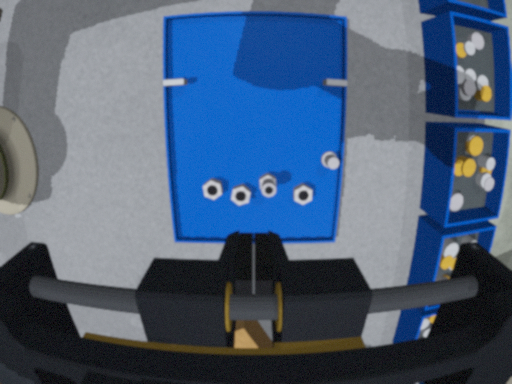

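The wrist view shows the bay at the top of the picture. The nuts are at (213,189), (241,195) and (303,195), the adapter at (268,180–189), the plug at (331,160), and the fences at (174,82) and (337,82).

```bash
cat >> h.py <<'E'
def nuts(c,Tm,mask=None):
    im=c["color"].astype(int)
    m=((im.min(2)>95)).astype(np.uint8)
    out=[]
    for k in cv2.findContours(m,0,2)[0]:
        if cv2.contourArea(k)<25: continue
        h=cv2.convexHull(k); M=cv2.moments(h); u,v=M["m10"]/M["m00"],M["m01"]/M["m00"]
        p=wt(wristw(c,Tm,u,v,.018))
        if abs(p[0])<128 and -185<p[1]<165: out.append((int(u),int(v),int(M["m00"]),p.tolist()))
    return out
E
python3 - <<'E'
from h import *
d=dict(np.load("w1.npz"));Tm=d.pop("T");c=d
im=c["color"].astype(int)
m=((im[...,2]>80)&(im[...,0]<60)&(im[...,2]>2*im[...,0])).astype(np.uint8);m[:,:150]=0;m[:,360:]=0;m[245:]=0
cn=max(cv2.findContours(m,0,2)[0],key=cv2.contourArea)
w=np.array([wristw(c,Tm,*p[0],.017)[:2] for p in cn],np.float32)
r=cv2.minAreaRect(w);print(r);print([wt(b).tolist() for b in cv2.boxPoints(r)])
for x in nuts(c,Tm):print(x)
for u,v,z in[(268,189,.051),(268,179,.021),(268,186,.021),(174,82,.03),(337,82,.03)]:print(u,v,wt(wristw(c,Tm,u,v,z)))
x=cv2.resize(c["color"][140:245,160:350,::-1],None,fx=4,fy=4,interpolation=2);cv2.imwrite("pics/w1c.png",x)
E
```

```text
((0.5166558027267456, -0.00956609845161438), (0.35675954818725586, 0.26500722765922546), 85.56655883789062)
[[-130.6, -190.0], [134.4, -190.1], [134.5, 166.7], [-130.5, 166.8]]
(240, 195, 317, [-20.5, -107.0])
(302, 194, 309, [75.0, -105.9])
(211, 189, 319, [-63.4, -97.8])
(267, 185, 323, [21.1, -91.6])
(329, 160, 247, [114.4, -51.6])
(246, 145, 139359, [-10.0, -30.9])
268 189 [ 20.  -86.5]
268 179 [ 21.3 -80.6]
268 186 [ 21.4 -91.5]
174 82 [-111.6   64.2]
337 82 [116.9  64.6]
```

View pics/w1c.png

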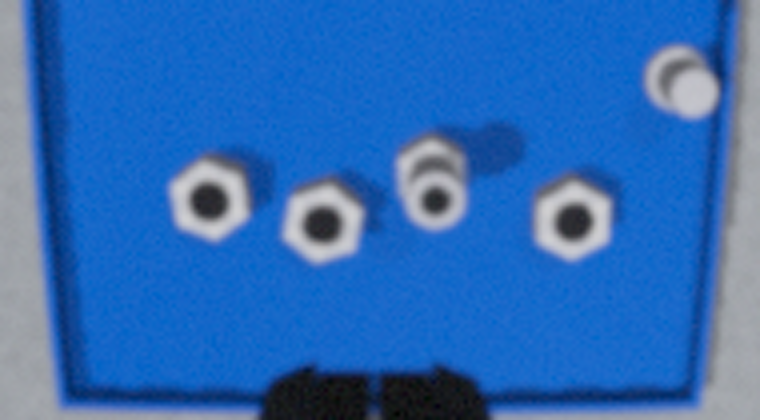

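```bash
sed -i 's/O=np.array(\[.5156,.0022\])/O=np.array([.5176,.0020])/' h.py
cat > push.py <<'E'
from h import *
from rig import *
import sys
x,y0=float(sys.argv[1]),float(sys.argv[2]); ys=[float(a) for a in sys.argv[3:]]
ori1=ori(1)
move_ptp(tw(x,y0,.09),ori1)
move_straight(tw(x,y0,.010),feed=.08)
for i,y in enumerate(ys):
    move_straight(tw(x,y,.010),feed=.06)
    s=read_state();print(y,np.round(s["contact_force"],1),np.round(s["position"],4),s["clock"])
    c=capture("wrist");cv2.imwrite(f"pics/p{int(x)}_{i}.png",c["color"][:,:,::-1])
    for n in nuts(c,T(s)):
        if n[2]<5000:print(n)
E
python3 push.py -64 -138 -40
```

```text
-40.0 [0.1 0.2 0.2] [ 0.4507 -0.0331  0.01  ] 7.55
(388, 326, 1289, [28.8, -103.7])
(426, 316, 461, [59.4, -100.0])
(499, 247, 642, [110.4, -47.8])
(245, 211, 2828, [-68.5, -16.0])
```

View pics/p-64_0.png

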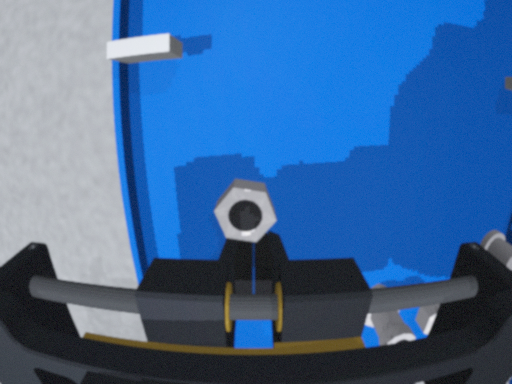

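The nut sits squarely ahead of the fingertips at (245,211), about 3–4 mm to the left. I'll keep pushing.

```bash
cat > cont.py <<'E'
from h import *
from rig import *
import sys
x=float(sys.argv[1]); ys=[float(a) for a in sys.argv[2:]]
for i,y in enumerate(ys):
    move_straight(tw(x,y,.010),feed=.06)
    s=read_state();print(y,np.round(s["contact_force"],1),s["clock"])
    c=capture("wrist")
    for n in nuts(c,T(s)):
        if n[2]<5000 and abs(n[3][0]-x)<30 and n[3][1]>y: print(n)
E
python3 cont.py -64 10 50
```

```text
10.0 [0.2 0.2 0.6] 8.5833
(244, 209, 2828, [-68.7, 34.9])
50.0 [ 0.2 -0.5  0.1] 9.45
(244, 209, 2835, [-68.9, 75.2])
```

```bash
cat > up.py <<'E'
from h import *
from rig import *
import sys
x,y=map(float,sys.argv[1:3])
move_straight(tw(x,y-15,.010),feed=.06); move_straight(tw(x,y-15,.09),feed=.12)
E
python3 cont.py -64 82 && python3 up.py -64 82 && python3 push.py -22.5 -145 -95 -50
```

```text
82.0 [ 0.4  0.3 -0.7] 10.1833
(244, 209, 2806, [-69.0, 107.4])
-95.0 [ 0.8  0.4 -0.7] [ 0.4879 -0.0911  0.01  ] 14.45
(248, 314, 232, [-26.0, -138.8])
(410, 258, 1778, [71.1, -102.8])
(337, 243, 2813, [22.4, -89.7])
(259, 209, 2873, [-19.6, -70.1])
-50.0 [-0.4  0.7 -0.5] [ 0.4914 -0.0462  0.01  ] 15.4
(249, 313, 258, [-25.2, -93.2])
(394, 316, 1354, [72.3, -104.5])
(259, 209, 2881, [-19.9, -25.0])
```

Run:
```python
import cv2,numpy as np
cv2.imwrite("pics/m.png",cv2.resize(np.hstack([cv2.imread(f"pics/p-22_{i}.png") for i in(0,1)]),(800,300)))
```

```text
(no output)
```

View pics/m.png

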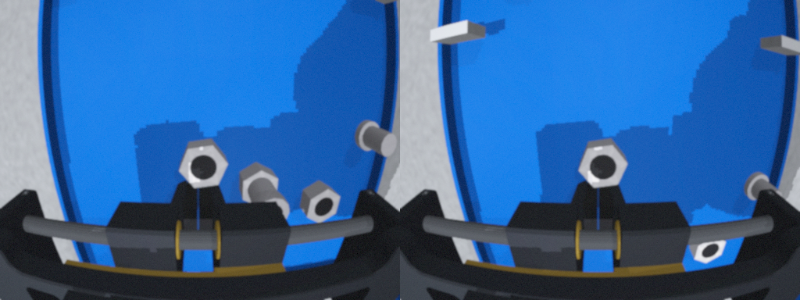

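The second nut is seated at the fingertips and past the undisturbed adapter. I'll finish it, then start the third and check it before the plug.

```bash
python3 cont.py -22.5 10 82 && python3 up.py -22.5 82 && python3 push.py 71.5 -145 -108
```

```text
10.0 [-0.3 -0.1  0.3] 16.6
(259, 210, 2871, [-19.9, 34.6])
82.0 [-0.  -0.   1.1] 18.0
(259, 210, 2842, [-20.0, 106.2])
-108.0 [ 0.6 -0.6 -0.9] [ 0.5806 -0.1112  0.01  ] 22.1083
(145, 227, 3636, [13.4, -93.7])
(257, 207, 2876, [72.9, -81.5])
(340, 148, 2311, [113.2, -51.7])
```

View pics/p71_0.png

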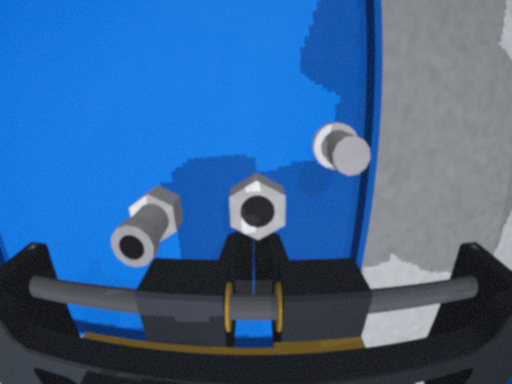

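The third nut is corner-on at (257,207). It has about 13 mm of clearance to the plug at (337,145), so I'll go on in checked stages.

```bash
python3 cont.py 71.5 -92 -76
```

```text
-92.0 [0.1 0.  0.9] 22.575
(256, 207, 2873, [72.4, -65.3])
-76.0 [-0.1 -0.5  0.5] 23.0417
(254, 207, 2877, [71.8, -49.3])
```

```bash
python3 cont.py 71.5 -40 20 82 && python3 up.py 71.5 82
python3 - <<'E'
from h import *
from rig import *
move_ptp(tw(0,-40,.30),ori(1)); dwell(.5)
s=read_state();c=capture("wrist");cv2.imwrite("pics/end.png",c["color"][:,:,::-1])
for n in nuts(c,T(s)):print(n)
print(s["clock"])
E
```

```text
-40.0 [-0.1  0.2 -0.6] 23.8417
(247, 208, 2859, [68.4, -14.0])
20.0 [ 1.2 -0.1 -0.5] 25.0417
(245, 210, 2833, [67.0, 44.6])
82.0 [-0.1  0.3  0.5] 26.275
(244, 210, 2833, [66.9, 106.5])
(266, 185, 319, [19.3, -91.5])
(328, 160, 244, [112.6, -51.7])
(300, 52, 311, [66.8, 105.3])
(239, 52, 327, [-20.4, 105.0])
(204, 52, 349, [-69.7, 106.5])
(221, 141, 124956, [-47.4, -23.8])
29.0167
```

View pics/end.png

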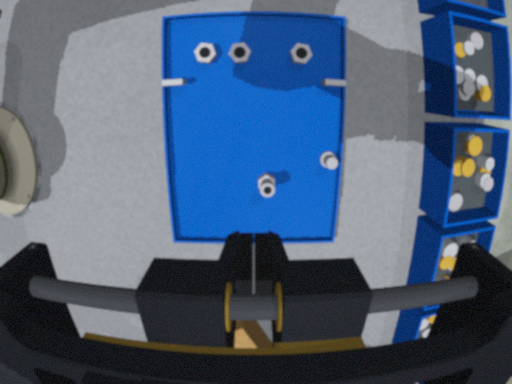

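All three nuts lie flat in the bay at about y = 105 mm: (204,52), (239,52) and (300,52). The adapter and plug haven't moved.

```bash
python3 -c "
from rig import *
print(sign_off())"
```

```text
the job is handed in; nothing more can be done
None
```

I swept all three nuts flat into the bay (tray y about 105 mm), left the adapter and plug where they stood, and handed the job in at about 29 s; no verdict came back.

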